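# Sort the inspector's tools back to their places

## Task

Sort the inspector's things that lie mixed on the dark mat in front of the robot: lay both markers flat and side by side on the floor of the small red bin, lay both pairs of tweezers flat and side by side on the floor of the shallow grey tool tray beside the screwdriver, and stand the wooden stamp upright in the middle of the ink pad. Leave the screwdriver in the tray and the roll of tape where they are.

Things in the scene. Friction and masses are not known exactly. Their poses are not given: they have to be found in the camera images.
- marker_a_mid (a point): White-and-blue felt marker with its cap on, a rod 136 mm long and 17 mm across, with flats so that it does not roll. The point is its middle, about 9 mm above what it lies on; x runs along its length. Loose, 0.02 kg. Both markers are alike. (Another such marker lies far to the right, out of reach by the rolls of tape and the caliper; it is not part of the job.)
- marker_b_mid (a point): White-and-blue felt marker with its cap on, a rod 136 mm long and 17 mm across, with flats so that it does not roll. The point is its middle, about 9 mm above what it lies on; x runs along its length. Loose, 0.02 kg. Both markers are alike. (Another such marker lies far to the right, out of reach by the rolls of tape and the caliper; it is not part of the job.)
- tweezers_a_mid (a point): Slim steel tweezers lying on their edge, 125 mm long, up to 14 mm wide to look at (fingers across the middle close to about 11 mm) and 11 mm high. The point is their middle, 5.5 mm above what they lie on; y runs along their length. Rigid, loose, 0.02 kg. Both pairs are alike.
- tweezers_b_mid (a point): Slim steel tweezers lying on their edge, 125 mm long, up to 14 mm wide to look at (fingers across the middle close to about 11 mm) and 11 mm high. The point is their middle, 5.5 mm above what they lie on; y runs along their length. Rigid, loose, 0.02 kg. Both pairs are alike.
- stamp_mid (a point): Turned wooden hand stamp standing upright, 63 mm tall, round, 27 mm across at the foot and at most 25 mm across above that. The point is on its axis half-way up (31.5 mm above its foot); z runs up its axis. Loose, 0.03 kg.
- small_bin: Small open red moulded bin, 190 (x) by 120 (y) by 52 mm high, fixed to the bench. Inside 174 by 104 mm, floor 3 mm above the bench, walls 6 mm thick. Origin at the centre of its underside; x along its length, y across, z up. (A bigger red bin stands far back on the white centre band; it is not this one.)
- tool_tray: Shallow dark grey tool tray, 142 (x) by 242 (y) mm, rim 16 mm above the bench, fixed to the bench. Inside 130 by 230 mm, floor 2 mm above the bench. Origin at the centre of its underside; y along its length, x across, z up. A screwdriver lies in it along the -x side; the rest of the floor, from about x = -34 to +65 mm, is free.
- ink_pad: Flat open ink pad, dark red top in a grey case, 52 (x) by 68 (y) mm, 9 mm high, fixed to the bench. Origin at the centre of its underside; z up.
- screwdriver: Screwdriver with an orange handle, 188 mm long, 26 mm high and 26 mm wide at the handle, already lying in the tool tray along its -x side wall; it stays there. Loose. Origin at the middle of its underside; y runs from blade to handle.
- tape: Small roll of brown tape lying flat on the bench, 72 mm across, 18 mm high; it stays where it is. Loose. Origin at the centre of its underside, z up.
Not all that is in view belongs to the job. Leave any pink or yellow look-alike of the part that bears marker_b_mid alone.

How it is judged (in metres and radians):
At the end, for the whole second after the job is handed in: Both markers lie level (7 degrees) on the small bin's floor (middle under 19 mm above its underside), both tweezers likewise on the tool tray's floor (under 13.5 mm), the stamp stands upright (0.1 rad) on the ink pad within 12 mm of its centre; all at rest (below 20 mm/s) (x of marker_a_mid in the frame of small_bin between -0.087 and 0.087 m and y of marker_a_mid in the frame of small_bin between -0.052 and 0.052 m and z of marker_a_mid in the frame of small_bin between 0.006 and 0.019 m and angle between marker_a_mid's own x axis and vertical between 1.45 and 1.69 rad and x of marker_b_mid in the frame of small_bin between -0.087 and 0.087 m and y of marker_b_mid in the frame of small_bin between -0.052 and 0.052 m and z of marker_b_mid in the frame of small_bin between 0.006 and 0.019 m and angle between marker_b_mid's own x axis and vertical between 1.45 and 1.69 rad and x of tweezers_a_mid in the frame of tool_tray between -0.065 and 0.065 m and y of tweezers_a_mid in the frame of tool_tray between -0.115 and 0.115 m and z of tweezers_a_mid in the frame of tool_tray between 0.002 and 0.0135 m and angle between tweezers_a_mid's own y axis and vertical between 1.45 and 1.69 rad and x of tweezers_b_mid in the frame of tool_tray between -0.065 and 0.065 m and y of tweezers_b_mid in the frame of tool_tray between -0.115 and 0.115 m and z of tweezers_b_mid in the frame of tool_tray between 0.002 and 0.0135 m and angle between tweezers_b_mid's own y axis and vertical between 1.45 and 1.69 rad and horizontal distance between stamp_mid and ink_pad below 0.012 m and z of stamp_mid in the frame of ink_pad between 0.035 and 0.046 m and angle between stamp_mid's own z axis and vertical below 0.1 rad and linear speed of each of marker_a, marker_b, tweezers_a, tweezers_b, stamp below 0.02 m/s); the robot touches nothing.
It fails at once if the screwdriver in the tray is moved by more than 20 mm (distance of screwdriver from where it was at the start of the episode above 0.02 m).
It fails at once if the roll of tape is moved by more than 20 mm (distance of tape from where it was at the start of the episode above 0.02 m).
It also fails if it takes over 136 s, if anything falls off the work surface, if the arm or the gripper's body presses on something with over 40 N, if the wrist force passes 120 N, or if a joint passes its speed limit or range.

## Robot

A 6-joint arm with a two-finger parallel gripper is mounted at the origin on a cart in front of the work surface, level with it; the furniture and walls round the work are solid. World frame = base frame: x ahead of the robot, y to its left, z up, the work surface at z = 0. Lengths are in mm, angles in rad, forces in N, time in s.
With the tool pointing down it reaches from about 350 to 975 mm from the base axis. Payload 7.1 kg.
Tool frame: the origin (TCP) lies at the very end of the fingers, on their centre line; the grasp point (between the pads) lies 19 mm behind it (ctrl.tcp_to_grasp is the distance from the TCP to the grasp point, in mm); z points along the fingers, x is the direction in which the jaws open and shut, and the axes are right-handed (so a half turn about z gives the same grasp; the last joint's range is limited). The gripper opens to 88 mm and grips with 3 to 60 N. Pads are 20 mm wide; open, the fingers measure 115 mm over their backs; the gripper's body (75 mm by 178 mm) begins 61 mm behind the grasp point.
Start: joints at [-1.242, 0.423, 1.63, -0, 1.089, -0.019], TCP at [213.036, -587.555, 222.675] pointing down, gripper open.
Joint ranges: [-3, 3], [-0.9, 2.11], [0.09, 2.58], [-1.31, 4.45], [0.11, 2.69], [-2.54, 2.54]. Speed limits (rad/s): [2.39, 2.39, 3.01, 3.14, 3.14, 3.14].

## Interface

Orientations are given as a rotation vector (axis times angle).
In Python, from workcell import get_obs, viewer, ctrl, masks_of gives the robot as it stands. The module is installed in compiled form; this text tells all that it offers.
- The arm moves only by the shell command python3 -m inch 'ROWS'. ROWS is JSON, a list of rows, each an object of numbers: "tx", "ty", "tz": the shift along the tool's x, y, z in cm; "ax", "ay", "az": the turn, a rotation vector about the tool's x, y, z in degrees; "jaw": the opening, from 0 (shut) to 1 (fully open). In form: [{"tx": .., "ty": .., "tz": .., "ax": .., "ay": .., "az": .., "jaw": ..}, ...]. A call has 1 to 12 rows; each row shifts and turns the commanded pose from where the row before left it, along the tool's axes as they then stand; what a row does not reach is not made up. A row lasts 1/8 s, in which the tool goes at most 62.5 mm and 10.7 degrees, less where a joint would pass 70% of its speed; a pose out of reach is approached as far as the arm can. A call is refused whole if a number of a shift passes 6.25 or a number of a turn 10.7, either way. A call with a gripper value outside its range is refused whole. The fingers move at their own pace and stop on an object; the grip force is fixed at half the most. Time passes only in rows, so rows that do not move let the fingers close. It gives the time, the measured TCP pose, the force and the opening at its end, in the units of the state.
- get_obs(): the state, without advancing time (a new reading comes with each control period).
- viewer.get_image(name): name is "scene" or "top"; returns (picture, depth): 384x512x3 uint8, red, green, blue; 384x512 float32, mm along the optical axis (not along the pixel's ray), 0 where there is no reading.
- viewer.get_calibration(name): a dict with "fx", "fy", "cx", "cy" (pixels), "distortion" ([k1, k2, p1, p2, k3] as OpenCV has them; the pictures are not rectified), "rvec" (rotation vector, rad) and "tvec" (3), from world to camera coordinates, as OpenCV has them. Camera axes: x right, y down, z forward; pixel columns grow to the right and rows downward; lengths in mm; the calibration is good to about 2 mm. A picture is of the moment at which its call begins. get_calibration takes no time and is no camera call.
- ctrl.close_job(): hands the job in, once; it reports no verdict.
Trained networks look in the newest picture that a camera, given by its name, has taken for a name from the list of things; names that differ only in an ending like _2 or _b are one class to them, and where a whole thing is asked for, a point or a joint stands for the part that bears it (a point fixed in the world has none). Each returns a list of dicts, best first, with "score" (0 to 1); they miss things now and then, are a little off and sometimes report something else, mostly with a low value. They report only what shows in the picture. A call takes as long as a camera call. They do not tell look-alikes from the thing itself.
- masks_of(camera, thing): "pixels" (384x512 bool, what is visible of it) and "location" ([column, row] in pixels, amid what is visible of it).
The state is a dict: "t": time; "qpos": joint angles; "qvel": joint speeds; "joint_torque": joint torques, N m; "ee_pos": TCP position; "orientation": TCP orientation; "ft_force": force on the tool from outside, world axes, zero at the start; "moment": the same for the moment, N m; "width": finger opening in mm.
Only numpy, scipy, OpenCV 4.12 (cv2) and the standard library are available. Lean on these libraries where they do the work, as an engineer would, in place of code of your own. Each camera call takes 0.05 s, during which the arm holds its last target. There are 200 camera calls.

## Working session

There is one attempt and no reset: what is moved stays moved. The work goes in short steps, Python scripts to look and compute and a shell command to move; the robot and the scene stay as the last step left them, time stands still between calls to the robot, and variables do not carry over. Pictures are saved under pics/ and viewed, about 12 in all and at most 16, crops included, and the job is handed in when it is done.

```bash
mkdir -p pics; python3 - <<'E'
from workcell import get_obs, viewer, ctrl
import cv2
for n in("scene","top"):
    im,d=viewer.get_image(n); cv2.imwrite(f"pics/{n}0.png",cv2.resize(im[:,:,::-1],(800,600)))
    c=viewer.get_calibration(n);print({k:(v if not hasattr(v,'tolist') else v.tolist()) for k,v in c.items()})
o=get_obs();print(o["t"],o["ee_pos"],o["orientation"],o["width"])
E
```

```text
{'fx': 476.6524803810692, 'fy': 476.6524803810692, 'cx': 253.03136371461997, 'cy': 198.2335300512411, 'distortion': [0.007066014857482071, 0.0, 0.0, 0.0, 0.0], 'rvec': [2.0328421728423933, -0.7968419878165364, 0.42987212920810164], 'tvec': [-425.7453465668657, 201.40126616692467, 1416.0664301700806]}
{'fx': 385.69460741349997, 'fy': 385.69460741349997, 'cx': 247.26409834038105, 'cy': 187.6718010000505, 'distortion': [-0.10581000918539794, 0.0, 0.0, 0.0, 0.0], 'rvec': [2.124552853357854, -2.190015313049686, 0.10132503086776318], 'tvec': [-53.549637341292964, 525.6346368703015, 1326.9338369976256]}
0.1 [ 212.87072194 -587.10391715  221.96796199] [-2.57162525e+00  1.80312311e+00  1.81827782e-03] 87.91728834352993
```

View pics/top0.png

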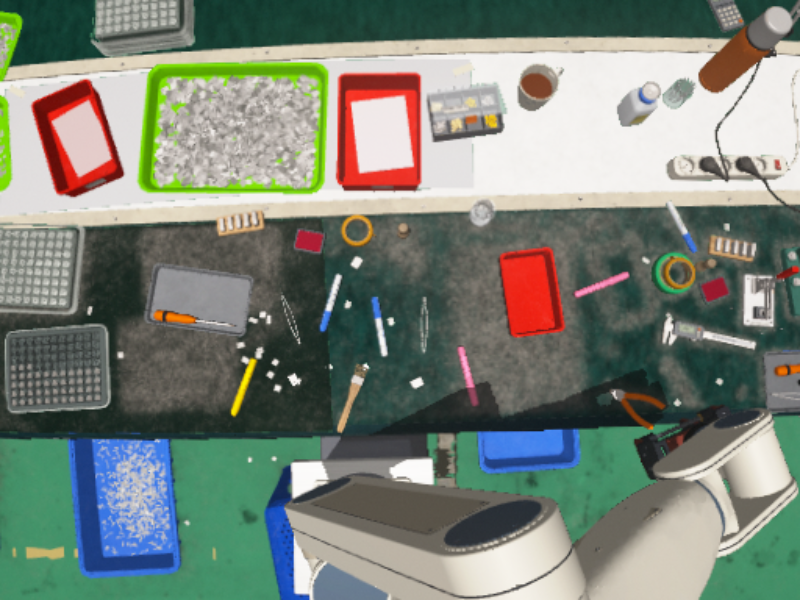

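View pics/scene0.png

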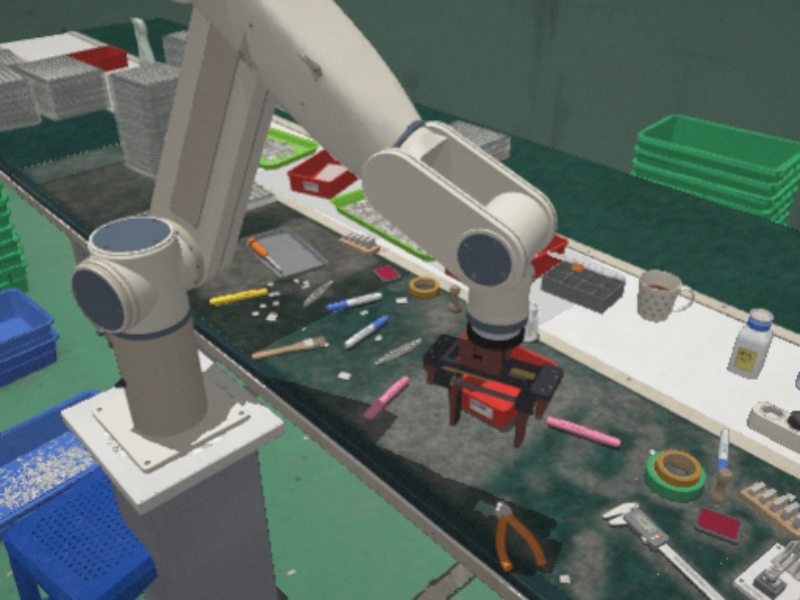

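The top view (800x600 pixels) shows these:
- **Markers:** white-and-blue at (331,302) and (379,326). The other one at (681,226) is out of reach, and the pink (467,375), pink (602,284) and yellow (243,387) ones are decoys.
- **Tweezers:** (291,319) and (425,324).
- **Stamp:** (403,230), with another at about (711,264) by the caliper.
- **Ink pad:** (309,240), not the one at (713,289).
- **Tape:** (357,230).
- **Small bin:** (532,291), not the ones at the back.
- **Tray:** (200,300), not the one at the right edge.

```bash
cat > h.py <<'E'
import numpy as np, cv2
from workcell import get_obs, viewer, ctrl, masks_of
from scipy.spatial.transform import Rotation as R
def plane(cam,px,z):
    c=viewer.get_calibration(cam);K=np.array([[c["fx"],0,c["cx"]],[0,c["fy"],c["cy"]],[0,0,1]])
    u=cv2.undistortPoints(np.asarray(px,float).reshape(-1,1,2),K,np.array(c["distortion"])).reshape(-1,2)
    M=R.from_rotvec(np.ravel(c["rvec"])).as_matrix();o=-M.T@np.ravel(c["tvec"])
    d=np.c_[u,np.ones(len(u))]@M
    return o+d*((z-o[2])/d[:,2])[:,None]
def find(cam,thing,z):
    for m in masks_of(cam,thing):
        ys,xs=np.nonzero(m["pixels"])
        if len(xs)<4: continue
        P=plane(cam,np.c_[xs,ys],z)[:,:2].astype(np.float32)
        (c,(w,h),a)=cv2.minAreaRect(P)
        e=np.linalg.eigh(np.cov((P-P.mean(0)).T));v=e[1][:,1]
        print(cam,thing,round(m["score"],2),"px",np.round(m["location"]),"mean",P.mean(0).round(1),"rect",np.round(c,1),np.round((w,h),0),"dir deg",round(np.degrees(np.arctan2(v[1],v[0]))%180,1))
def st():
    o=get_obs();r=R.from_rotvec(o["orientation"]).as_matrix()
    print("t",round(o["t"],2),"tcp",np.round(o["ee_pos"],1),"x",r[:,0].round(3),"y",r[:,1].round(3),"z",r[:,2].round(3),"w",round(o["width"],1),"F",np.round(o["ft_force"],1),"q",np.round(o["qpos"],2))
def shot(cam,name,crop=None,s=4):
    im,_=viewer.get_image(cam)
    if crop: x0,y0,x1,y1=crop;im=im[y0:y1,x0:x1]
    cv2.imwrite(f"pics/{name}.png",cv2.resize(im[:,:,::-1],None,fx=s,fy=s,interpolation=cv2.INTER_CUBIC))
E
python3 - <<'E'
from h import *
shot("top","crop1",(80,125,280,275))
for t,z in (("marker_a_mid",10),("tweezers_a_mid",8),("stamp_mid",40),("ink_pad",9),("small_bin",52),("tool_tray",16),("tape",18),("screwdriver",15)): find("top",t,z)
viewer.get_image("scene")
for t,z in (("marker_a_mid",10),("tweezers_a_mid",8),("stamp_mid",31),("ink_pad",9)): find("scene",t,z)
st()
E
```

```text
top marker_a_mid 0.52 px [212. 193.] mean [508.7  59.4] rect [510.5  59.1] [ 16. 133.] dir deg 162.3
top stamp_mid 0.37 px [234. 149.] mean [669.3  -9.6] rect [670.   -8.5] [74. 71.] dir deg 19.8
top ink_pad 0.51 px [200. 154.] mean [655.4 106.7] rect [655.9 106.6] [69. 53.] dir deg 73.4
top small_bin 0.64 px [339. 186.] mean [ 515.1 -390.2] rect [ 516.  -390.1] [193. 128.] dir deg 5.2
top tool_tray 0.61 px [127. 192.] mean [528.  362.7] rect [525.9 368.1] [246. 148.] dir deg 76.9
top tape 0.56 px [230. 136.] mean [679.6  -8.2] rect [675.5  -9.3] [71. 45.] dir deg 16.7
top screwdriver 0.77 px [112. 205.] mean [486.3 423.9] rect [487.  421.6] [102.  24.] dir deg 81.7
scene marker_a_mid 0.73 px [224. 191.] mean [502.7  59.6] rect [505.1  59.9] [ 32. 123.] dir deg 165.9
scene tweezers_a_mid 0.46 px [203. 187.] mean [462.6 146.8] rect [465.5 148.2] [110.  20.] dir deg 21.4
scene stamp_mid 0.66 px [292. 191.] mean [ 660.5 -113.2] rect [ 661.3 -110.3] [108.  25.] dir deg 41.9
scene ink_pad 0.42 px [249. 176.] mean [645.3  99.7] rect [645.   99.8] [75. 55.] dir deg 60.2
t 0.8 tcp [ 213.  -587.5  222.7] x [ 0.341 -0.94  -0.   ] y [-0.94  -0.341  0.   ] z [-0.  0. -1.] w 87.9 F [-0.2  0.6 -0.3] q [-1.24  0.42  1.63 -0.    1.09 -0.02]
```

View pics/crop1.png

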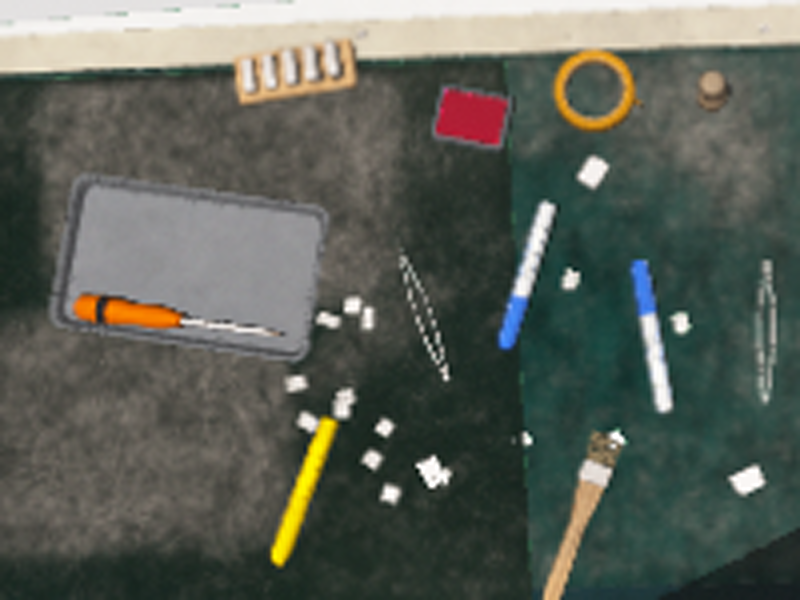

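```bash
cat >> h.py <<'E'
def cp(X,x0=80,y0=125,s=4): return (np.asarray(X,float)+.5)/s-.5+[x0,y0]
E
python3 - <<'E'
from h import *
def seg(n,a,b,z):
    P=plane("top",cp([a,b]),z);d=P[1]-P[0]
    print(n,"mid",P.mean(0).round(1),"len",np.linalg.norm(d).round(1),"dir",np.degrees(np.arctan2(d[1],d[0])).round(1)%180)
seg("mA",(547,204),(506,346),9);seg("mB",(639,262),(664,411),9)
seg("tA",(403,254),(447,378),6);seg("tB",(768,262),(766,402),6)
P=plane("top",cp([(441,87),(510,96),(502,148),(434,140)]),9);print("ink",P.mean(0).round(1),P[:,:2].round(0).tolist())
print("stamp top",plane("top",cp([(713,76)]),63).round(1),"foot",plane("top",cp([(712,99)]),3).round(1))
print("tape",plane("top",cp([(595,90)]),9).round(1))
P=plane("top",cp([(77,176),(328,210),(305,360),(52,324)]),16);print("tray",P.mean(0).round(1),P[:,:2].round(0).tolist())
# depth deprojection both cams on marker masks & table
for cam in("top","scene"):
    im,d=viewer.get_image(cam)
    c=viewer.get_calibration(cam);M=R.from_rotvec(np.ravel(c["rvec"])).as_matrix();t=np.ravel(c["tvec"])
    hsv=cv2.cvtColor(im,cv2.COLOR_RGB2HSV)
    ys,xs=np.mgrid[0:384,0:512];K=np.array([[c["fx"],0,c["cx"]],[0,c["fy"],c["cy"]],[0,0,1]])
    u=cv2.undistortPoints(np.stack([xs,ys],-1).reshape(-1,1,2).astype(float),K,np.array(c["distortion"])).reshape(384,512,2)
    W=(np.dstack([u,np.ones((384,512))])*d[...,None]-t)@M
    ok=d>0; reg=ok&(W[...,0]>350)&(W[...,0]<720)&(W[...,1]>-200)&(W[...,1]<480)
    print(cam,"table z med",np.median(W[reg][:,2]).round(1))
    H,S,V=hsv[...,0],hsv[...,1],hsv[...,2]
    for n,mk in (("red",((H>165)|(H<5))&(S>150)&(W[...,1]>0)&(W[...,2]<40)),("blue",(H>100)&(H<125)&(S>120)&(V>120)&(W[...,2]<40)),("orangetape",(H>8)&(H<22)&(S>150)&(W[...,1]<150))):
        k,lab,stt,ce=cv2.connectedComponentsWithStats((mk&reg).astype(np.uint8))
        for i in range(1,k):
            if stt[i,4]>12: print(cam,n,ce[i].round(1),stt[i,4],"depth pos",W[lab==i].mean(0).round(1),"plane9",plane(cam,[ce[i]],9)[0].round(1))
E
```

```text
mA mid [509.7  59.8   9. ] len 132.0 dir 162.7
mB mid [451.6 -50.1   9. ] len 134.1 dir 7.900000000000006
tA mid [476.  152.1   6. ] len 118.6 dir 18.80000000000001
tB mid [ 452.6 -152.7    6. ] len 124.4 dir 177.1
ink [653.8 106.9   9. ] [[683.0, 135.0], [673.0, 72.0], [625.0, 80.0], [635.0, 141.0]]
stamp top [[ 672.5 -111.3   63. ]] foot [[ 664.9 -110.7    3. ]]
tape [[675.4  -5.3   9. ]]
tray [525.3 364.3  16. ] [[612.0, 470.0], [573.0, 237.0], [439.0, 258.0], [477.0, 492.0]]
top table z med 0.0
top red [197.5 153.8] 177 depth pos [654.3 107.   10.5] plane9 [654.6 107.3   9. ]
top blue [240.2 196.6] 61 depth pos [494.4 -43.3  14. ] plane9 [494.8 -43.1   9. ]
top blue [207.6 204.9] 54 depth pos [468.3  72.8  15.8] plane9 [468.7  73.6   9. ]
top orangetape [228.3 147.5] 149 depth pos [672.2  -5.5  17. ] plane9 [673.9  -5.1   9. ]
scene table z med -4.8
scene red [247.  174.2] 66 depth pos [651.8 111.5   8.2] plane9 [650.8 110.4   9. ]
scene blue [215.1 195. ] 48 depth pos [465.   76.9  10.5] plane9 [466.4  78.7   9. ]
scene blue [242.9 205.2] 40 depth pos [494.3 -40.8  10.7] plane9 [495.9 -38.9   9. ]
scene orangetape [270.9 186.4] 77 depth pos [651.8 -20.3  12.4] plane9 [655.7 -16.6   9. ]
```

```bash
python3 - <<'E'
from h import *
im,d=viewer.get_image("top")
c=viewer.get_calibration("top");M=R.from_rotvec(np.ravel(c["rvec"])).as_matrix();t=np.ravel(c["tvec"])
print("cam",(-M.T@t).round(0))
K=np.array([[c["fx"],0,c["cx"]],[0,c["fy"],c["cy"]],[0,0,1]])
ys,xs=np.mgrid[0:384,0:512]
u=cv2.undistortPoints(np.stack([xs,ys],-1).reshape(-1,1,2).astype(float),K,np.array(c["distortion"])).reshape(384,512,2)
W=(np.dstack([u,np.ones((384,512))])*d[...,None]-t)@M
near=(abs(W[...,0]-668)<35)&(abs(W[...,1]+111)<35)
for a,b in((8,35),(35,58),(55,75)):
    q=near&(W[...,2]>a)&(W[...,2]<b);print("stamp",a,b,q.sum(),W[q].mean(0).round(1),W[q].min(0).round(0),W[q].max(0).round(0))
q=(W[...,0]>380)&(W[...,0]<650)&(W[...,1]>-500)&(W[...,1]<-290)&(W[...,2]>42)&(W[...,2]<70)
r=cv2.minAreaRect(W[q][:,:2].astype(np.float32));print("bin rim",r,q.sum(),np.median(W[q][:,2]),cv2.boxPoints(r).round(0).tolist())
q=(W[...,0]>690)&(W[...,0]<760)&(abs(W[...,1])<150);print("rail z by x",[(x,np.median(W[q&(abs(W[...,0]-x)<4)][:,2]).round(1)) for x in range(695,760,10)])
find("top","small_bin",52)
shot("top","crop2",(280,125,430,265))
E
```

```text
cam [ 375.  -89. 1375.]
stamp 8 35 22 [ 661.5 -110.4   17.4] [ 656. -123.    8.] [671. -98.  28.]
stamp 35 58 7 [ 670.1 -112.7   54.1] [ 659. -122.   50.] [ 681. -101.   58.]
stamp 55 75 35 [ 666.9 -110.5   61.3] [ 658. -122.   56.] [ 679. -101.   67.]
bin rim ((516.4053344726562, -390.4372253417969), (191.89871215820312, 123.5626449584961), 5.774787902832031) 390 52.001074371170276 [[415.0, -339.0], [427.0, -462.0], [618.0, -442.0], [606.0, -319.0]]
rail z by x [(695, np.float64(-0.8)), (705, np.float64(-0.2)), (715, np.float64(-0.8)), (725, np.float64(1.2)), (735, np.float64(1.1)), (745, np.float64(0.8)), (755, np.float64(-2.7))]
top small_bin 0.73 px [341. 186.] mean [ 515.9 -391.6] rect [ 516.7 -391.5] [189. 127.] dir deg 6.0
```

View pics/crop2.png

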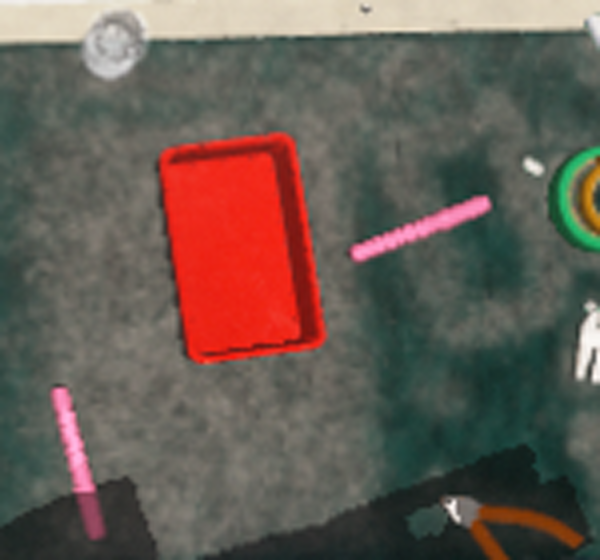

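The crop shows the red bin centred at about crop (242,247), with its floor clear. The nearest pink decoys lie well outside its walls. Chosen: marker B at top pixel (243,209), picked because it is white and blue and lies on the mat.

```bash
cat >> h.py <<'E'
def go(*targets):
    o=get_obs();r=R.from_rotvec(o["orientation"]).as_matrix();p=np.array(o["ee_pos"]);f=np.degrees(np.arctan2(r[1,0],r[0,0]));st()
    for x,y,z,phi in targets:
        az=(f-phi+180)%360-180;a=np.radians(phi)
        d=np.array([x,y,z])-p
        print("->",(x,y,z,phi),"az",az.round(1),"then tx,ty,tz cm",np.round([(d[0]*np.cos(a)+d[1]*np.sin(a))/10,(d[0]*np.sin(a)-d[1]*np.cos(a))/10,-d[2]/10],2))
        p=np.array([x,y,z]);f=phi
E
python3 -c "
from h import *
go((451.6,-50.1,120,-82.1))"
```

```text
t 1.05 tcp [ 213.  -587.5  222.7] x [ 0.341 -0.94  -0.   ] y [-0.94  -0.341 -0.   ] z [ 0.  0. -1.] w 87.6 F [0.2 0.5 1. ] q [-1.24  0.42  1.63  0.    1.09 -0.02]
-> (451.6, -50.1, 120, -82.1) az 12.0 then tx,ty,tz cm [-49.96 -31.02  10.27]
```

```bash
python3 -m inch '[{"az":6,"jaw":0.55},{"az":6,"jaw":0.55},{"tx":-5,"ty":-3.1,"tz":1,"jaw":0.55},{"tx":-5,"ty":-3.1,"tz":1,"jaw":0.55},{"tx":-5,"ty":-3.1,"tz":1,"jaw":0.55},{"tx":-5,"ty":-3.1,"tz":1,"jaw":0.55},{"tx":-5,"ty":-3.1,"tz":1,"jaw":0.55},{"tx":-5,"ty":-3.1,"tz":1,"jaw":0.55},{"tx":-5,"ty":-3.1,"tz":1,"jaw":0.55},{"tx":-5,"ty":-3.1,"tz":1,"jaw":0.55},{"tx":-5,"ty":-3.1,"tz":1,"jaw":0.55},{"tx":-5,"ty":-3.1,"tz":1.3,"jaw":0.55}]'; python3 -c "
from h import *
go((451.6,-50.1,120,-82.1),(451.6,-50.1,4,-82.1))"
```

```text
t 1.05 tcp [ 213.  -587.5  222.7] x [ 0.341 -0.94  -0.   ] y [-0.94  -0.341 -0.   ] z [ 0.  0. -1.] w 87.6 F [0.2 0.5 1. ] q [-1.24  0.42  1.63  0.    1.09 -0.02]
-> (451.6, -50.1, 120, -82.1) az 12.0 then tx,ty,tz cm [-49.96 -31.02  10.27]$[0]: bad value
Traceback (most recent call last):
  File "h.py", line 31, in go
    print("->",(x,y,z,phi),"az",az.round(1),"then tx,ty,tz cm",np.round([(d[0]*np.cos(a)+d[1]*np.sin(a))/10,(d[0]*np.sin(a)-d[1]*np.cos(a))/10,-d[2]/10],2))
                                ^^^^^^^^
AttributeError: 'float' object has no attribute 'round'
```

```bash
sed -i 's/az.round(1)/round(float(az),1)/' h.py; python3 -m inch '[{"tx":0,"ty":0,"tz":0,"ax":0,"ay":0,"az":6,"jaw":0.55},{"tx":0,"ty":0,"tz":0,"ax":0,"ay":0,"az":6,"jaw":0.55},{"tx":-5,"ty":-3.1,"tz":1,"ax":0,"ay":0,"az":0,"jaw":0.55},{"tx":-5,"ty":-3.1,"tz":1,"ax":0,"ay":0,"az":0,"jaw":0.55},{"tx":-5,"ty":-3.1,"tz":1,"ax":0,"ay":0,"az":0,"jaw":0.55},{"tx":-5,"ty":-3.1,"tz":1,"ax":0,"ay":0,"az":0,"jaw":0.55},{"tx":-5,"ty":-3.1,"tz":1,"ax":0,"ay":0,"az":0,"jaw":0.55},{"tx":-5,"ty":-3.1,"tz":1,"ax":0,"ay":0,"az":0,"jaw":0.55},{"tx":-5,"ty":-3.1,"tz":1,"ax":0,"ay":0,"az":0,"jaw":0.55},{"tx":-5,"ty":-3.1,"tz":1,"ax":0,"ay":0,"az":0,"jaw":0.55},{"tx":-5,"ty":-3.1,"tz":1,"ax":0,"ay":0,"az":0,"jaw":0.55},{"tx":-5,"ty":-3.1,"tz":1,"ax":0,"ay":0,"az":0,"jaw":0.55}]'; python3 -c "
from h import *
go((451.6,-50.1,120,-82.1),(451.6,-50.1,4,-82.1))"
```

```text
t: 2.55
ee_pos: [452.1, -47.8, 122.7]
orientation: [-2.369, 2.062, -0.002]
ft_force: [1.5, -1.0, -0.2]
width: 47.9
t 2.55 tcp [452.1 -47.8 122.7] x [ 0.138 -0.99   0.   ] y [-0.99  -0.138 -0.001] z [ 0.001 -0.    -1.   ] w 47.9 F [ 1.5 -1.  -0.2] q [-0.13  0.34  2.07 -0.    0.73  1.3 ]
-> (451.6, -50.1, 120, -82.1) az 0.0 then tx,ty,tz cm [0.22 0.08 0.27]
-> (451.6, -50.1, 4, -82.1) az 0.0 then tx,ty,tz cm [ 0.  -0.  11.6]
```

```bash
python3 -m inch '[{"tx":0.2,"ty":0.1,"tz":5,"ax":0,"ay":0,"az":0,"jaw":0.55},{"tx":0,"ty":0,"tz":4.5,"ax":0,"ay":0,"az":0,"jaw":0.55},{"tx":0,"ty":0,"tz":2.3,"ax":0,"ay":0,"az":0,"jaw":0.55},{"tx":0,"ty":0,"tz":0,"ax":0,"ay":0,"az":0,"jaw":0},{"tx":0,"ty":0,"tz":0,"ax":0,"ay":0,"az":0,"jaw":0},{"tx":0,"ty":0,"tz":0,"ax":0,"ay":0,"az":0,"jaw":0},{"tx":0,"ty":0,"tz":0,"ax":0,"ay":0,"az":0,"jaw":0},{"tx":0,"ty":0,"tz":0,"ax":0,"ay":0,"az":0,"jaw":0},{"tx":0,"ty":0,"tz":-3,"ax":0,"ay":0,"az":0,"jaw":0},{"tx":0,"ty":0,"tz":-5,"ax":0,"ay":0,"az":0,"jaw":0},{"tx":0,"ty":0,"tz":-4,"ax":0,"ay":0,"az":0,"jaw":0}]'; python3 -c "
from h import *
# bin axes: x dir 6deg, y dir 96deg
b=np.radians(6);c=np.array([516.3,-390.5]);Y=np.array([-np.sin(b),np.cos(b)])
p=c+20*Y;q=c-20*Y;print(p,q)
go((*p,120,-84),(*p,8,-84))"
```

```text
t: 3.92
ee_pos: [450.5, -51.8, 126.7]
orientation: [-2.369, 2.062, -0.002]
ft_force: [0.4, 0.0, 0.3]
width: 16.8
[ 514.20943073 -370.60956209] [ 518.39056927 -410.39043791]
t 3.92 tcp [450.5 -51.8 126.7] x [ 0.138 -0.99   0.   ] y [-0.99  -0.138 -0.001] z [ 0.001 -0.    -1.   ] w 16.8 F [0.4 0.  0.3] q [-0.14  0.33  2.07  0.    0.74  1.29]
-> (np.float64(514.2094307346468), np.float64(-370.6095620926345), 120, -84) az 1.9 then tx,ty,tz cm [32.38 -3.    0.67]
-> (np.float64(514.2094307346468), np.float64(-370.6095620926345), 8, -84) az 0.0 then tx,ty,tz cm [ 0.  -0.  11.2]
```

```bash
python3 -m inch '[{"tx":5.4,"ty":-0.5,"tz":0,"ax":0,"ay":0,"az":1.9,"jaw":0},{"tx":5.4,"ty":-0.5,"tz":0,"ax":0,"ay":0,"az":0,"jaw":0},{"tx":5.4,"ty":-0.5,"tz":0,"ax":0,"ay":0,"az":0,"jaw":0},{"tx":5.4,"ty":-0.5,"tz":0,"ax":0,"ay":0,"az":0,"jaw":0},{"tx":5.4,"ty":-0.5,"tz":0,"ax":0,"ay":0,"az":0,"jaw":0},{"tx":5.4,"ty":-0.5,"tz":0,"ax":0,"ay":0,"az":0,"jaw":0},{"tx":0,"ty":0,"tz":2,"ax":0,"ay":0,"az":0,"jaw":0},{"tx":0,"ty":0,"tz":0,"ax":0,"ay":0,"az":0,"jaw":0}]'; python3 -c "
from h import *
go((514.2,-370.6,8,-84))"
```

```text
t: 4.92
ee_pos: [514.1, -368.9, 102.8]
orientation: [2.334, -2.102, -0.007]
ft_force: [0.4, 0.3, -0.6]
width: 16.5
t 4.92 tcp [ 514.1 -368.9  102.8] x [ 0.104 -0.995 -0.003] y [-0.995 -0.104  0.003] z [-0.004  0.003 -1.   ] w 16.5 F [ 0.4  0.3 -0.6] q [-0.64  0.58  1.68  0.    0.88  0.82]
-> (514.2, -370.6, 8, -84) az -0.0 then tx,ty,tz cm [0.17 0.01 9.48]
```

```bash
python3 -m inch '[{"tx":0.1,"ty":0,"tz":4.5,"ax":0,"ay":0,"az":0,"jaw":0},{"tx":0,"ty":0,"tz":3,"ax":0,"ay":0,"az":0,"jaw":0},{"tx":0,"ty":0,"tz":2,"ax":0,"ay":0,"az":0,"jaw":0},{"tx":0,"ty":0,"tz":0,"ax":0,"ay":0,"az":0,"jaw":0},{"tx":0,"ty":0,"tz":0,"ax":0,"ay":0,"az":0,"jaw":0.3},{"tx":0,"ty":0,"tz":0,"ax":0,"ay":0,"az":0,"jaw":0.3},{"tx":0,"ty":0,"tz":0,"ax":0,"ay":0,"az":0,"jaw":0.3},{"tx":0,"ty":0,"tz":-5,"ax":0,"ay":0,"az":0,"jaw":0.3},{"tx":0,"ty":0,"tz":-6,"ax":0,"ay":0,"az":0,"jaw":0.5}]'; python3 -c "
from h import *
go((509.7,59.8,80,-107.3),(509.7,59.8,4,-107.3))"
```

```text
t: 6.05
ee_pos: [515.2, -370.8, 119.9]
orientation: [2.335, -2.102, -0.004]
ft_force: [1.0, -0.5, 0.4]
width: 33.0
t 6.05 tcp [ 515.2 -370.8  119.9] x [ 0.105 -0.994 -0.002] y [-0.994 -0.105  0.002] z [-0.002  0.002 -1.   ] w 33.0 F [ 1.  -0.5  0.4] q [-0.64  0.56  1.67  0.    0.91  0.82]
-> (509.7, 59.8, 80, -107.3) az 23.3 then tx,ty,tz cm [-40.95  13.33   3.99]
-> (509.7, 59.8, 4, -107.3) az 0.0 then tx,ty,tz cm [-0.   0.   7.6]
```

```bash
python3 -m inch '[{"tx":0,"ty":0,"tz":0,"ax":0,"ay":0,"az":7.8,"jaw":0.55},{"tx":0,"ty":0,"tz":0,"ax":0,"ay":0,"az":7.8,"jaw":0.55},{"tx":0,"ty":0,"tz":0,"ax":0,"ay":0,"az":7.7,"jaw":0.55},{"tx":-5.85,"ty":1.9,"tz":0.4,"ax":0,"ay":0,"az":0,"jaw":0.55},{"tx":-5.85,"ty":1.9,"tz":0.4,"ax":0,"ay":0,"az":0,"jaw":0.55},{"tx":-5.85,"ty":1.9,"tz":0.4,"ax":0,"ay":0,"az":0,"jaw":0.55},{"tx":-5.85,"ty":1.9,"tz":0.4,"ax":0,"ay":0,"az":0,"jaw":0.55},{"tx":-5.85,"ty":1.9,"tz":0.4,"ax":0,"ay":0,"az":0,"jaw":0.55},{"tx":-5.85,"ty":1.9,"tz":0.4,"ax":0,"ay":0,"az":0,"jaw":0.55},{"tx":-5.85,"ty":1.9,"tz":0.4,"ax":0,"ay":0,"az":0,"jaw":0.55},{"tx":0,"ty":0,"tz":0,"ax":0,"ay":0,"az":0,"jaw":0.55}]'; python3 -c "
from h import *
go((509.7,59.8,4,-107.3))"
```

```text
t: 7.42
ee_pos: [510.5, 62.6, 91.9]
orientation: [-1.87, 2.524, 0.0]
ft_force: [-0.9, 0.2, -0.1]
width: 48.6
t 7.42 tcp [510.5  62.6  91.9] x [-0.291 -0.957 -0.   ] y [-0.957  0.291 -0.   ] z [ 0.  0. -1.] w 48.6 F [-0.9  0.2 -0.1] q [0.1  0.46 1.96 0.   0.72 1.96]
-> (509.7, 59.8, 4, -107.3) az 0.4 then tx,ty,tz cm [ 0.29 -0.01  8.79]
```

```bash
python3 -m inch '[{"tx":0.2,"ty":0,"tz":4.5,"ax":0,"ay":0,"az":0.3,"jaw":0.55},{"tx":0,"ty":0,"tz":3,"ax":0,"ay":0,"az":0,"jaw":0.55},{"tx":0,"ty":0,"tz":1.2,"ax":0,"ay":0,"az":0,"jaw":0.55},{"tx":0,"ty":0,"tz":0,"ax":0,"ay":0,"az":0,"jaw":0},{"tx":0,"ty":0,"tz":0,"ax":0,"ay":0,"az":0,"jaw":0},{"tx":0,"ty":0,"tz":0,"ax":0,"ay":0,"az":0,"jaw":0},{"tx":0,"ty":0,"tz":0,"ax":0,"ay":0,"az":0,"jaw":0},{"tx":0,"ty":0,"tz":0,"ax":0,"ay":0,"az":0,"jaw":0},{"tx":0,"ty":0,"tz":-3,"ax":0,"ay":0,"az":0,"jaw":0},{"tx":0,"ty":0,"tz":-5,"ax":0,"ay":0,"az":0,"jaw":0},{"tx":0,"ty":0,"tz":-4,"ax":0,"ay":0,"az":0,"jaw":0}]'; python3 -c "
from h import *
go((518.4,-410.4,110,-84),(518.4,-410.4,8,-84))"
```

```text
t: 8.8
ee_pos: [510.2, 57.4, 126.5]
orientation: [-1.856, 2.534, -0.001]
ft_force: [0.3, 0.8, -0.9]
width: 16.4
t 8.8 tcp [510.2  57.4 126.5] x [-0.302 -0.953 -0.   ] y [-0.953  0.302 -0.001] z [ 0.001  0.    -1.   ] w 16.4 F [ 0.3  0.8 -0.9] q [0.09 0.4  1.94 0.   0.8  1.97]
-> (518.4, -410.4, 110, -84) az -23.6 then tx,ty,tz cm [46.6   4.07  1.65]
-> (518.4, -410.4, 8, -84) az 0.0 then tx,ty,tz cm [ 0.  -0.  10.2]
```

```bash
python3 -m inch '[{"tx":0,"ty":0,"tz":0,"ax":0,"ay":0,"az":-7.9,"jaw":0},{"tx":0,"ty":0,"tz":0,"ax":0,"ay":0,"az":-7.9,"jaw":0},{"tx":0,"ty":0,"tz":0,"ax":0,"ay":0,"az":-7.8,"jaw":0},{"tx":5.8,"ty":0.5,"tz":0,"ax":0,"ay":0,"az":0,"jaw":0},{"tx":5.8,"ty":0.5,"tz":0,"ax":0,"ay":0,"az":0,"jaw":0},{"tx":5.8,"ty":0.5,"tz":0,"ax":0,"ay":0,"az":0,"jaw":0},{"tx":5.8,"ty":0.5,"tz":0,"ax":0,"ay":0,"az":0,"jaw":0},{"tx":5.8,"ty":0.5,"tz":0,"ax":0,"ay":0,"az":0,"jaw":0},{"tx":5.8,"ty":0.5,"tz":0,"ax":0,"ay":0,"az":0,"jaw":0},{"tx":5.8,"ty":0.5,"tz":0,"ax":0,"ay":0,"az":0,"jaw":0},{"tx":5.8,"ty":0.5,"tz":1,"ax":0,"ay":0,"az":0,"jaw":0},{"tx":0,"ty":0,"tz":0,"ax":0,"ay":0,"az":0,"jaw":0}]'; python3 -c "
from h import *
go((518.4,-410.4,8,-84))"
```

```text
t: 10.3
ee_pos: [518.4, -411.9, 114.1]
orientation: [2.331, -2.106, 0.001]
ft_force: [-0.3, -0.2, -0.1]
width: 16.6
t 10.3 tcp [ 518.4 -411.9  114.1] x [ 0.101 -0.995  0.001] y [-0.995 -0.101 -0.   ] z [ 0.    -0.001 -1.   ] w 16.6 F [-0.3 -0.2 -0.1] q [-0.69  0.6   1.61 -0.    0.93  0.78]
-> (518.4, -410.4, 8, -84) az -0.2 then tx,ty,tz cm [-0.15 -0.02 10.61]
```

```bash
python3 -m inch '[{"tx":-0.1,"ty":0,"tz":5,"ax":0,"ay":0,"az":0,"jaw":0},{"tx":0,"ty":0,"tz":3.6,"ax":0,"ay":0,"az":0,"jaw":0},{"tx":0,"ty":0,"tz":2,"ax":0,"ay":0,"az":0,"jaw":0},{"tx":0,"ty":0,"tz":0,"ax":0,"ay":0,"az":0,"jaw":0},{"tx":0,"ty":0,"tz":0,"ax":0,"ay":0,"az":0,"jaw":0.3},{"tx":0,"ty":0,"tz":0,"ax":0,"ay":0,"az":0,"jaw":0.3},{"tx":0,"ty":0,"tz":0,"ax":0,"ay":0,"az":0,"jaw":0.3},{"tx":0,"ty":0,"tz":-5,"ax":0,"ay":0,"az":0,"jaw":0.3},{"tx":0,"ty":0,"tz":-6,"ax":0,"ay":0,"az":0,"jaw":0.5}]'; python3 -c "
from h import *
go((452.6,-152.7,70,-92.9),(452.6,-152.7,2.5,-92.9))"
```

```text
t: 11.42
ee_pos: [518.1, -406.8, 118.8]
orientation: [2.335, -2.102, -0.005]
ft_force: [0.5, -0.1, 0.1]
width: 33.1
t 11.43 tcp [ 518.1 -406.8  118.8] x [ 0.105 -0.994 -0.002] y [-0.994 -0.105  0.002] z [-0.002  0.002 -1.   ] w 33.1 F [ 0.5 -0.1  0.1] q [-0.68  0.59  1.61 -0.    0.94  0.78]
-> (452.6, -152.7, 70, -92.9) az 8.9 then tx,ty,tz cm [-25.04   7.83   4.88]
-> (452.6, -152.7, 2.5, -92.9) az 0.0 then tx,ty,tz cm [-0.    0.    6.75]
```

```bash
python3 -m inch '[{"tx":0,"ty":0,"tz":0,"ax":0,"ay":0,"az":8.9,"jaw":0.5},{"tx":-5,"ty":1.57,"tz":0.5,"ax":0,"ay":0,"az":0,"jaw":0.5},{"tx":-5,"ty":1.57,"tz":0.5,"ax":0,"ay":0,"az":0,"jaw":0.5},{"tx":-5,"ty":1.57,"tz":0.5,"ax":0,"ay":0,"az":0,"jaw":0.5},{"tx":-5,"ty":1.57,"tz":0.5,"ax":0,"ay":0,"az":0,"jaw":0.5},{"tx":-5,"ty":1.57,"tz":2,"ax":0,"ay":0,"az":0,"jaw":0.5},{"tx":0,"ty":0,"tz":0,"ax":0,"ay":0,"az":0,"jaw":0.5},{"tx":0,"ty":0,"tz":0,"ax":0,"ay":0,"az":0,"jaw":0.5}]'; python3 -c "
from h import *
shot('top','a1',(200,130,400,280))
go((452.6,-152.7,2.5,-92.9))"
```

```text
t: 12.42
ee_pos: [454.1, -154.2, 79.3]
orientation: [-2.165, 2.275, -0.003]
ft_force: [0.8, -0.4, -0.3]
width: 43.9
t 12.47 tcp [ 454.4 -154.7   79.3] x [-0.05  -0.999  0.001] y [-0.999  0.05  -0.002] z [ 0.002 -0.001 -1.   ] w 44.1 F [ 0.2 -0.2  0.2] q [-0.35  0.45  2.04 -0.    0.66  1.27]
-> (452.6, -152.7, 2.5, -92.9) az 0.0 then tx,ty,tz cm [-0.19  0.19  7.68]
```

View pics/a1.png

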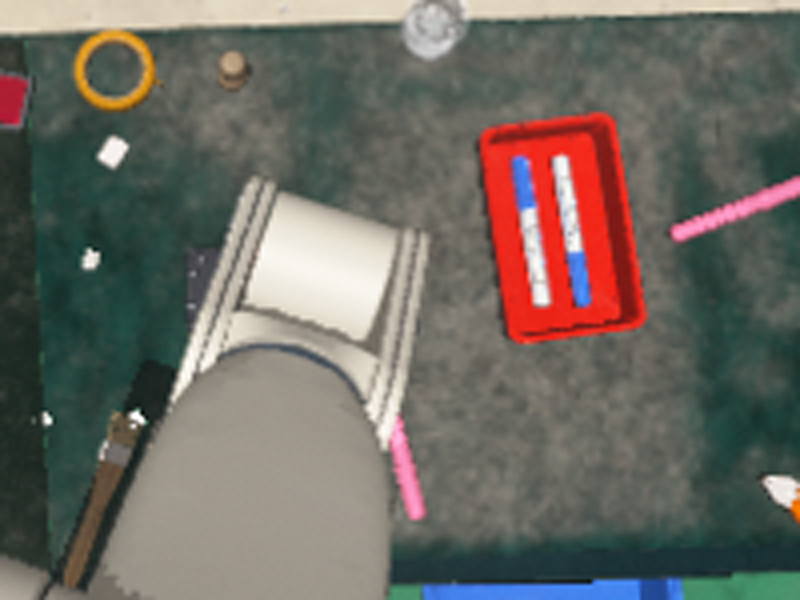

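The crop shows both markers side by side on the bin floor, at (531,230) and (571,230). Next is tweezers B.

```bash
python3 -m inch '[{"tx":-0.2,"ty":0.2,"tz":4,"ax":0,"ay":0,"az":0,"jaw":0.5},{"tx":0,"ty":0,"tz":2.7,"ax":0,"ay":0,"az":0,"jaw":0.5},{"tx":0,"ty":0,"tz":1,"ax":0,"ay":0,"az":0,"jaw":0.5},{"tx":0,"ty":0,"tz":0,"ax":0,"ay":0,"az":0,"jaw":0},{"tx":0,"ty":0,"tz":0,"ax":0,"ay":0,"az":0,"jaw":0},{"tx":0,"ty":0,"tz":0,"ax":0,"ay":0,"az":0,"jaw":0},{"tx":0,"ty":0,"tz":0,"ax":0,"ay":0,"az":0,"jaw":0},{"tx":0,"ty":0,"tz":0,"ax":0,"ay":0,"az":0,"jaw":0}]'; python3 -c "
from h import *
st()
b=np.radians(-9.4);c=np.array([525.3,364.3]);X=np.array([np.cos(b),np.sin(b)])
p=c+35*X;q=c-5*X;print(p,q)"
```

```text
t: 13.48
ee_pos: [451.6, -151.9, 2.2]
orientation: [-2.165, 2.276, -0.001]
ft_force: [-0.8, -0.7, 7.2]
width: 9.7
t 13.47 tcp [ 451.6 -151.9    2.2] x [-0.05  -0.999  0.   ] y [-0.999  0.05  -0.001] z [ 0.001 -0.    -1.   ] w 9.7 F [-0.8 -0.7  7.2] q [-0.35  0.6   2.06 -0.    0.48  1.27]
[559.83002566 358.58359132] [520.36713919 365.11662981]
```

```bash
python3 -m inch '[{"tx":0,"ty":0,"tz":-3,"ax":0,"ay":0,"az":0,"jaw":0},{"tx":0,"ty":0,"tz":-5,"ax":0,"ay":0,"az":0,"jaw":0},{"tx":0,"ty":0,"tz":-2,"ax":0,"ay":0,"az":0,"jaw":0},{"tx":0,"ty":0,"tz":0,"ax":0,"ay":0,"az":-10.4,"jaw":0},{"tx":0,"ty":0,"tz":0,"ax":0,"ay":0,"az":-10.4,"jaw":0},{"tx":0,"ty":0,"tz":0,"ax":0,"ay":0,"az":-10.4,"jaw":0},{"tx":0,"ty":0,"tz":0,"ax":0,"ay":0,"az":-10.4,"jaw":0},{"tx":0,"ty":0,"tz":0,"ax":0,"ay":0,"az":-10.4,"jaw":0},{"tx":0,"ty":0,"tz":0,"ax":0,"ay":0,"az":-10.4,"jaw":0},{"tx":0,"ty":0,"tz":0,"ax":0,"ay":0,"az":-10.4,"jaw":0},{"tx":0,"ty":0,"tz":0,"ax":0,"ay":0,"az":-10.4,"jaw":0},{"tx":0,"ty":0,"tz":0,"ax":0,"ay":0,"az":0,"jaw":0}]'; python3 -c "
from h import *
go((559.8,358.6,100,-9.4),(559.8,358.6,5,-9.4))"
```

```text
t: 14.98
ee_pos: [451.1, -151.6, 101.7]
orientation: [-3.13, 0.267, 0.0]
ft_force: [0.1, -0.3, -0.4]
width: 9.7
t 14.97 tcp [ 451.1 -151.6  101.7] x [ 0.986 -0.17  -0.   ] y [-0.17  -0.986 -0.   ] z [-0.  0. -1.] w 9.7 F [ 0.1 -0.3 -0.4] q [-0.35  0.4   2.03  0.    0.71 -0.18]
-> (559.8, 358.6, 100, -9.4) az -0.4 then tx,ty,tz cm [  2.4  -52.11   0.17]
-> (559.8, 358.6, 5, -9.4) az 0.0 then tx,ty,tz cm [ 0.  -0.   9.5]
```

```bash
python3 -m inch '[{"tx":0.27,"ty":-5.8,"tz":0,"ax":0,"ay":0,"az":-0.4,"jaw":0},{"tx":0.27,"ty":-5.8,"tz":0,"ax":0,"ay":0,"az":0,"jaw":0},{"tx":0.27,"ty":-5.8,"tz":0,"ax":0,"ay":0,"az":0,"jaw":0},{"tx":0.27,"ty":-5.8,"tz":0,"ax":0,"ay":0,"az":0,"jaw":0},{"tx":0.27,"ty":-5.8,"tz":0,"ax":0,"ay":0,"az":0,"jaw":0},{"tx":0.27,"ty":-5.8,"tz":0,"ax":0,"ay":0,"az":0,"jaw":0},{"tx":0.27,"ty":-5.8,"tz":0,"ax":0,"ay":0,"az":0,"jaw":0},{"tx":0.27,"ty":-5.8,"tz":0,"ax":0,"ay":0,"az":0,"jaw":0},{"tx":0.27,"ty":-5.7,"tz":0,"ax":0,"ay":0,"az":0,"jaw":0},{"tx":0,"ty":0,"tz":3,"ax":0,"ay":0,"az":0,"jaw":0},{"tx":0,"ty":0,"tz":0,"ax":0,"ay":0,"az":0,"jaw":0}]'; python3 -c "
from h import *
go((559.8,358.6,5,-9.4))"
```

```text
t: 16.35
ee_pos: [557.4, 358.0, 69.2]
orientation: [3.128, -0.257, -0.007]
ft_force: [-0.4, 0.1, 0.0]
width: 9.4
t 16.35 tcp [557.4 358.   69.2] x [ 0.987 -0.163 -0.004] y [-0.163 -0.987  0.004] z [-0.004 -0.003 -1.   ] w 9.4 F [-0.4  0.1  0. ] q [ 0.55  0.67  1.62 -0.    0.86  0.72]
-> (559.8, 358.6, 5, -9.4) az 0.0 then tx,ty,tz cm [ 0.23 -0.1   6.42]
```

```bash
python3 -m inch '[{"tx":0.1,"ty":0,"tz":3.5,"ax":0,"ay":0,"az":0,"jaw":0},{"tx":0,"ty":0,"tz":2,"ax":0,"ay":0,"az":0,"jaw":0},{"tx":0,"ty":0,"tz":0.9,"ax":0,"ay":0,"az":0,"jaw":0},{"tx":0,"ty":0,"tz":0,"ax":0,"ay":0,"az":0,"jaw":0},{"tx":0,"ty":0,"tz":0,"ax":0,"ay":0,"az":0,"jaw":0},{"tx":0,"ty":0,"tz":0,"ax":0,"ay":0,"az":0,"jaw":0.25},{"tx":0,"ty":0,"tz":0,"ax":0,"ay":0,"az":0,"jaw":0.25},{"tx":0,"ty":0,"tz":0,"ax":0,"ay":0,"az":0,"jaw":0.25}]'; python3 -c "
from h import *
st()"
```

```text
t: 17.35
ee_pos: [560.6, 358.5, 8.0]
orientation: [-3.131, 0.254, -0.0]
ft_force: [0.6, 0.2, 0.1]
width: 21.7
t 17.35 tcp [560.6 358.5   8. ] x [ 0.987 -0.161  0.   ] y [-0.161 -0.987 -0.   ] z [ 0.  0. -1.] w 21.7 F [0.6 0.2 0.1] q [0.55 0.76 1.62 0.   0.76 0.71]
```

```bash
python3 -m inch '[{"tx":0,"ty":0,"tz":-4,"ax":0,"ay":0,"az":0,"jaw":0.25},{"tx":0,"ty":0,"tz":-5,"ax":0,"ay":0,"az":0,"jaw":0.5},{"tx":0,"ty":0,"tz":0,"ax":0,"ay":0,"az":10.3,"jaw":0.5},{"tx":0,"ty":0,"tz":0,"ax":0,"ay":0,"az":10.3,"jaw":0.5},{"tx":0,"ty":0,"tz":0,"ax":0,"ay":0,"az":10.3,"jaw":0.5},{"tx":0,"ty":0,"tz":0,"ax":0,"ay":0,"az":10.3,"jaw":0.5},{"tx":0,"ty":0,"tz":0,"ax":0,"ay":0,"az":10.3,"jaw":0.5},{"tx":0,"ty":0,"tz":0,"ax":0,"ay":0,"az":10.3,"jaw":0.5},{"tx":0,"ty":0,"tz":0,"ax":0,"ay":0,"az":0,"jaw":0.5}]'; python3 -c "
from h import *
go((476,152.1,70,-71.2),(476,152.1,2.5,-71.2))"
```

```text
t: 18.48
ee_pos: [560.4, 358.3, 97.7]
orientation: [2.558, -1.824, -0.0]
ft_force: [0.4, 0.1, 0.3]
width: 44.0
t 18.48 tcp [560.4 358.3  97.7] x [ 0.326 -0.945  0.   ] y [-0.945 -0.326  0.   ] z [-0. -0. -1.] w 44.0 F [0.4 0.1 0.3] q [ 0.55  0.63  1.61 -0.    0.91  1.79]
-> (476, 152.1, 70, -71.2) az 0.2 then tx,ty,tz cm [16.8  14.64  2.77]
-> (476, 152.1, 2.5, -71.2) az 0.0 then tx,ty,tz cm [ 0.   -0.    6.75]
```

```bash
python3 -m inch '[{"tx":4.2,"ty":3.66,"tz":0,"ax":0,"ay":0,"az":0,"jaw":0.5},{"tx":4.2,"ty":3.66,"tz":0,"ax":0,"ay":0,"az":0,"jaw":0.5},{"tx":4.2,"ty":3.66,"tz":0,"ax":0,"ay":0,"az":0,"jaw":0.5},{"tx":4.2,"ty":3.66,"tz":2,"ax":0,"ay":0,"az":0,"jaw":0.5},{"tx":0,"ty":0,"tz":0,"ax":0,"ay":0,"az":0,"jaw":0.5},{"tx":0,"ty":0,"tz":0,"ax":0,"ay":0,"az":0,"jaw":0.5}]'; python3 -c "
from h import *
shot('top','a2',(80,125,280,275))
go((476,152.1,2.5,-71.2))"
```

```text
t: 19.23
ee_pos: [477.5, 152.2, 78.1]
orientation: [-2.557, 1.823, -0.001]
ft_force: [-0.1, 0.2, -0.6]
width: 44.3
t 19.27 tcp [477.8 152.7  78.2] x [ 0.326 -0.945 -0.   ] y [-0.945 -0.326 -0.002] z [ 0.002  0.001 -1.   ] w 43.8 F [ 0.4 -0.9  1.1] q [0.29 0.47 1.99 0.   0.68 1.52]
-> (476, 152.1, 2.5, -71.2) az 0.2 then tx,ty,tz cm [-0.    0.19  7.57]
```

View pics/a2.png

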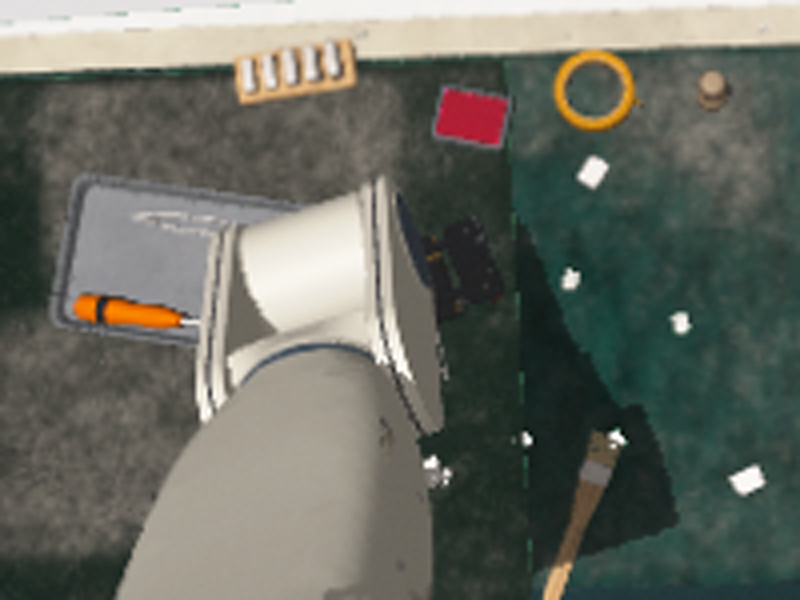

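The first tweezers lie in the tray at about crop (180,220), and the screwdriver has not moved. Next is tweezers A.

```bash
python3 -m inch '[{"tx":0,"ty":0.2,"tz":4,"ax":0,"ay":0,"az":0,"jaw":0.5},{"tx":0,"ty":0,"tz":2.5,"ax":0,"ay":0,"az":0,"jaw":0.5},{"tx":0,"ty":0,"tz":0.9,"ax":0,"ay":0,"az":0,"jaw":0.5},{"tx":0,"ty":0,"tz":0,"ax":0,"ay":0,"az":0,"jaw":0},{"tx":0,"ty":0,"tz":0,"ax":0,"ay":0,"az":0,"jaw":0},{"tx":0,"ty":0,"tz":0,"ax":0,"ay":0,"az":0,"jaw":0},{"tx":0,"ty":0,"tz":0,"ax":0,"ay":0,"az":0,"jaw":0},{"tx":0,"ty":0,"tz":0,"ax":0,"ay":0,"az":0,"jaw":0}]'; python3 -c "
from h import *
go((520.4,365.1,80,-9.4))"
```

```text
t: 20.27
ee_pos: [475.1, 151.4, 4.3]
orientation: [-2.556, 1.826, -0.001]
ft_force: [-1.0, -0.1, 6.5]
width: 9.5
t 20.27 tcp [475.1 151.4   4.3] x [ 0.324 -0.946  0.   ] y [-0.946 -0.324 -0.001] z [ 0.001  0.    -1.   ] w 9.5 F [-1.  -0.1  6.5] q [0.28 0.61 2.01 0.   0.52 1.53]
-> (520.4, 365.1, 80, -9.4) az -61.7 then tx,ty,tz cm [  0.98 -21.82  -7.57]
```

```bash
python3 -m inch '[{"tx":0,"ty":0,"tz":-3,"ax":0,"ay":0,"az":0,"jaw":0},{"tx":0,"ty":0,"tz":-4,"ax":0,"ay":0,"az":0,"jaw":0},{"tx":0,"ty":0,"tz":0,"ax":0,"ay":0,"az":-10.3,"jaw":0},{"tx":0,"ty":0,"tz":0,"ax":0,"ay":0,"az":-10.3,"jaw":0},{"tx":0,"ty":0,"tz":0,"ax":0,"ay":0,"az":-10.3,"jaw":0},{"tx":0,"ty":0,"tz":0,"ax":0,"ay":0,"az":-10.3,"jaw":0},{"tx":0,"ty":0,"tz":0,"ax":0,"ay":0,"az":-10.3,"jaw":0},{"tx":0,"ty":0,"tz":0,"ax":0,"ay":0,"az":-10.2,"jaw":0},{"tx":0.2,"ty":-5.5,"tz":0,"ax":0,"ay":0,"az":0,"jaw":0},{"tx":0.3,"ty":-5.5,"tz":0,"ax":0,"ay":0,"az":0,"jaw":0},{"tx":0.3,"ty":-5.5,"tz":0,"ax":0,"ay":0,"az":0,"jaw":0},{"tx":0.2,"ty":-5.3,"tz":0,"ax":0,"ay":0,"az":0,"jaw":0}]'; python3 -m inch '[{"tx":0,"ty":0,"tz":0,"ax":0,"ay":0,"az":0,"jaw":0},{"tx":0,"ty":0,"tz":0,"ax":0,"ay":0,"az":0,"jaw":0}]'; python3 -c "
from h import *
go((520.4,365.1,7,-9.4))"
```

```text
t: 21.78
ee_pos: [520.1, 366.5, 73.7]
orientation: [3.131, -0.257, 0.0]
ft_force: [1.1, 0.5, -0.5]
width: 9.8
t: 22.02
ee_pos: [519.1, 363.9, 73.2]
orientation: [3.13, -0.256, -0.002]
ft_force: [-0.0, -0.5, -1.2]
width: 9.4
t 22.02 tcp [519.1 363.9  73.2] x [ 0.987 -0.162 -0.001] y [-0.162 -0.987  0.001] z [-0.001 -0.001 -1.   ] w 9.4 F [-0.  -0.5 -1.2] q [ 0.59  0.63  1.69 -0.    0.83  0.76]
-> (520.4, 365.1, 7, -9.4) az 0.1 then tx,ty,tz cm [ 0.11 -0.14  6.62]
```

```bash
python3 -m inch '[{"tx":0.1,"ty":0,"tz":3.5,"ax":0,"ay":0,"az":0,"jaw":0},{"tx":0,"ty":0,"tz":2,"ax":0,"ay":0,"az":0,"jaw":0},{"tx":0,"ty":0,"tz":1,"ax":0,"ay":0,"az":0,"jaw":0},{"tx":0,"ty":0,"tz":0,"ax":0,"ay":0,"az":0,"jaw":0},{"tx":0,"ty":0,"tz":0,"ax":0,"ay":0,"az":0,"jaw":0},{"tx":0,"ty":0,"tz":0,"ax":0,"ay":0,"az":0,"jaw":0.25},{"tx":0,"ty":0,"tz":0,"ax":0,"ay":0,"az":0,"jaw":0.25},{"tx":0,"ty":0,"tz":0,"ax":0,"ay":0,"az":0,"jaw":0.25},{"tx":0,"ty":0,"tz":-4,"ax":0,"ay":0,"az":0,"jaw":0.25},{"tx":0,"ty":0,"tz":-5,"ax":0,"ay":0,"az":0,"jaw":0.5},{"tx":0,"ty":0,"tz":-3,"ax":0,"ay":0,"az":0,"jaw":0.5}]'; python3 -c "
from h import *
go((667.5,-111,130,-9.4))"
```

```text
t: 23.4
ee_pos: [521.7, 365.1, 131.2]
orientation: [-3.129, 0.256, -0.003]
ft_force: [0.7, -0.3, -0.7]
width: 38.8
t 23.4 tcp [521.7 365.1 131.2] x [ 0.987 -0.163  0.002] y [-0.163 -0.987 -0.002] z [ 0.002  0.001 -1.   ] w 38.8 F [ 0.7 -0.3 -0.7] q [0.59 0.55 1.66 0.   0.93 0.76]
-> (667.5, -111, 130, -9.4) az 0.0 then tx,ty,tz cm [22.16 44.59  0.12]
```

```bash
python3 -m inch '[{"tx":2.46,"ty":4.95,"tz":0,"ax":0,"ay":0,"az":0,"jaw":0.7},{"tx":2.46,"ty":4.95,"tz":0,"ax":0,"ay":0,"az":0,"jaw":0.7},{"tx":2.46,"ty":4.95,"tz":0,"ax":0,"ay":0,"az":0,"jaw":0.7},{"tx":2.46,"ty":4.95,"tz":0,"ax":0,"ay":0,"az":0,"jaw":0.7},{"tx":2.46,"ty":4.95,"tz":0,"ax":0,"ay":0,"az":0,"jaw":0.7},{"tx":2.46,"ty":4.95,"tz":0,"ax":0,"ay":0,"az":0,"jaw":0.7},{"tx":2.46,"ty":4.95,"tz":0,"ax":0,"ay":0,"az":0,"jaw":0.7},{"tx":2.46,"ty":4.95,"tz":0,"ax":0,"ay":0,"az":0,"jaw":0.7},{"tx":2.46,"ty":4.95,"tz":0,"ax":0,"ay":0,"az":0,"jaw":0.7},{"tx":0,"ty":0,"tz":0,"ax":0,"ay":0,"az":0,"jaw":0.7},{"tx":0,"ty":0,"tz":0,"ax":0,"ay":0,"az":0,"jaw":0.7},{"tx":0,"ty":0,"tz":0,"ax":0,"ay":0,"az":0,"jaw":0.7}]'; python3 -c "
from h import *
shot('top','a3',(80,125,280,275))
go((667.5,-111,14,-9.4))"
```

```text
t: 24.9
ee_pos: [666.4, -109.6, 128.6]
orientation: [-3.131, 0.254, 0.001]
ft_force: [0.2, 0.2, 0.0]
width: 61.4
t 24.95 tcp [ 666.5 -109.5  128.7] x [ 0.987 -0.161 -0.   ] y [-0.161 -0.987 -0.   ] z [-0.  0. -1.] w 61.7 F [-1.2 -1.1  0.1] q [-0.18  0.6   1.57  0.    0.97 -0.02]
-> (667.5, -111, 14, -9.4) az 0.1 then tx,ty,tz cm [ 0.12  0.13 11.47]
```

View pics/a3.png

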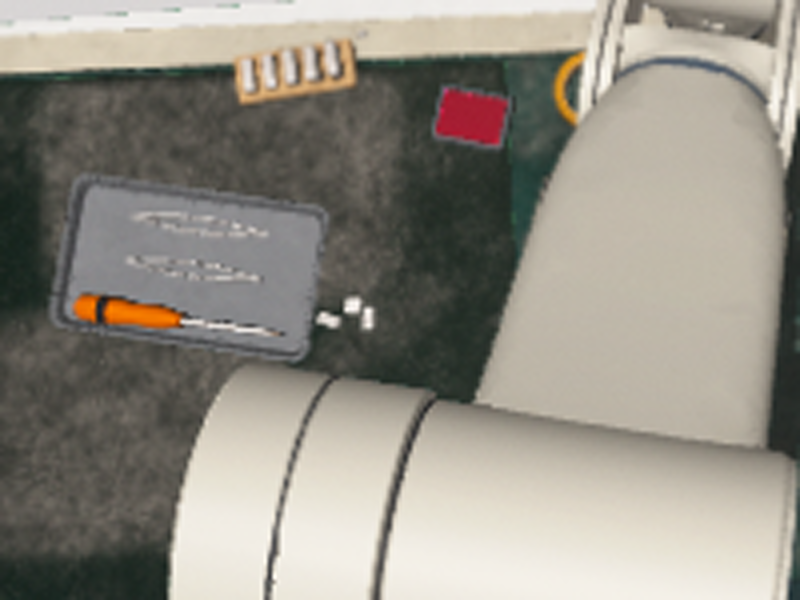

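The tweezers lie side by side in the tray, at crop (200,225) and (195,268), clear of the screwdriver. Now I'll grasp the stamp.

```bash
python3 -m inch '[{"tx":0.1,"ty":0.1,"tz":5,"ax":0,"ay":0,"az":0,"jaw":0.7},{"tx":0,"ty":0,"tz":4,"ax":0,"ay":0,"az":0,"jaw":0.7},{"tx":0,"ty":0,"tz":2.2,"ax":0,"ay":0,"az":0,"jaw":0.7},{"tx":0,"ty":0,"tz":0,"ax":0,"ay":0,"az":0,"jaw":0.7},{"tx":0,"ty":0,"tz":0,"ax":0,"ay":0,"az":0,"jaw":0},{"tx":0,"ty":0,"tz":0,"ax":0,"ay":0,"az":0,"jaw":0},{"tx":0,"ty":0,"tz":0,"ax":0,"ay":0,"az":0,"jaw":0},{"tx":0,"ty":0,"tz":0,"ax":0,"ay":0,"az":0,"jaw":0},{"tx":0,"ty":0,"tz":0,"ax":0,"ay":0,"az":0,"jaw":0}]'; python3 -c "
from h import *
st()"
```

```text
t: 26.08
ee_pos: [667.8, -112.2, 17.1]
orientation: [3.131, -0.257, 0.0]
ft_force: [-0.5, 0.1, 3.7]
width: 22.4
t 26.07 tcp [ 667.8 -112.2   17.1] x [ 0.987 -0.163  0.   ] y [-0.163 -0.987  0.   ] z [ 0. -0. -1.] w 22.4 F [-0.5  0.1  3.7] q [-0.18  0.76  1.59 -0.    0.79 -0.02]
```

```bash
python3 -m inch '[{"tx":0,"ty":0,"tz":-3,"ax":0,"ay":0,"az":0,"jaw":0},{"tx":0,"ty":0,"tz":-4,"ax":0,"ay":0,"az":0,"jaw":0},{"tx":-1.21,"ty":-5.3,"tz":0,"ax":0,"ay":0,"az":0,"jaw":0},{"tx":-1.21,"ty":-5.3,"tz":0,"ax":0,"ay":0,"az":0,"jaw":0},{"tx":-1.21,"ty":-5.3,"tz":0,"ax":0,"ay":0,"az":0,"jaw":0},{"tx":-1.21,"ty":-5.3,"tz":0,"ax":0,"ay":0,"az":0,"jaw":0},{"tx":0,"ty":0,"tz":0,"ax":0,"ay":0,"az":0,"jaw":0},{"tx":0,"ty":0,"tz":0,"ax":0,"ay":0,"az":0,"jaw":0},{"tx":0,"ty":0,"tz":0,"ax":0,"ay":0,"az":0,"jaw":0}]'; python3 -c "
from h import *
go((654.5,105.9,27,-9.4))"
```

```text
t: 27.2
ee_pos: [654.5, 103.5, 86.6]
orientation: [3.131, -0.259, -0.0]
ft_force: [-0.4, 0.8, -0.2]
width: 22.8
t 27.2 tcp [654.5 103.5  86.6] x [ 0.986 -0.164 -0.   ] y [-0.164 -0.986  0.   ] z [-0. -0. -1.] w 22.8 F [-0.4  0.8 -0.2] q [ 0.14  0.64  1.62 -0.    0.88  0.3 ]
-> (654.5, 105.9, 27, -9.4) az -0.1 then tx,ty,tz cm [-0.04 -0.23  5.96]
```

```bash
python3 -m inch '[{"tx":0,"ty":-0.2,"tz":3,"ax":0,"ay":0,"az":0,"jaw":0},{"tx":0,"ty":0,"tz":2,"ax":0,"ay":0,"az":0,"jaw":0},{"tx":0,"ty":0,"tz":0.7,"ax":0,"ay":0,"az":0,"jaw":0},{"tx":0,"ty":0,"tz":0,"ax":0,"ay":0,"az":0,"jaw":0},{"tx":0,"ty":0,"tz":0,"ax":0,"ay":0,"az":0,"jaw":0}]'; python3 -c "
from h import *
go((654.5,105.9,26.3,-9.4))"
```

```text
t: 27.82
ee_pos: [655.4, 106.8, 30.4]
orientation: [-3.131, 0.257, -0.002]
ft_force: [-1.3, -1.0, 0.2]
width: 22.9
t 27.82 tcp [655.4 106.8  30.4] x [ 0.987 -0.163  0.001] y [-0.163 -0.987 -0.   ] z [ 0.001  0.    -1.   ] w 22.9 F [-1.3 -1.   0.2] q [0.14 0.72 1.63 0.   0.79 0.31]
-> (654.5, 105.9, 26.3, -9.4) az 0.0 then tx,ty,tz cm [-0.08  0.11  0.41]
```

Lower in small steps until contact.

```bash
python3 -m inch '[{"tx":0,"ty":0,"tz":0.3,"ax":0,"ay":0,"az":0,"jaw":0},{"tx":0,"ty":0,"tz":0,"ax":0,"ay":0,"az":0,"jaw":0},{"tx":0,"ty":0,"tz":0,"ax":0,"ay":0,"az":0,"jaw":0}]';python3 -m inch '[{"tx":0,"ty":0,"tz":0.1,"ax":0,"ay":0,"az":0,"jaw":0},{"tx":0,"ty":0,"tz":0,"ax":0,"ay":0,"az":0,"jaw":0},{"tx":0,"ty":0,"tz":0,"ax":0,"ay":0,"az":0,"jaw":0}]'
```

```text
t: 28.2
ee_pos: [654.9, 106.9, 26.9]
orientation: [-3.131, 0.256, -0.0]
ft_force: [0.4, -0.8, -0.8]
width: 22.7
t: 28.58
ee_pos: [655.0, 106.9, 26.1]
orientation: [-3.131, 0.257, -0.001]
ft_force: [-0.8, 0.6, 5.0]
width: 22.2
```

Contact at 5 N. Release and back off.

```bash
python3 -m inch '[{"tx":0,"ty":0,"tz":0,"ax":0,"ay":0,"az":0,"jaw":0.6},{"tx":0,"ty":0,"tz":0,"ax":0,"ay":0,"az":0,"jaw":0.6},{"tx":0,"ty":0,"tz":0,"ax":0,"ay":0,"az":0,"jaw":0.6},{"tx":0,"ty":0,"tz":0,"ax":0,"ay":0,"az":0,"jaw":0.6},{"tx":0,"ty":0,"tz":-5,"ax":0,"ay":0,"az":0,"jaw":0.6},{"tx":0,"ty":0,"tz":-6,"ax":0,"ay":0,"az":0,"jaw":0.6},{"tx":-1,"ty":5.8,"tz":-1,"ax":0,"ay":0,"az":0,"jaw":0.6},{"tx":-2,"ty":5.8,"tz":-1,"ax":0,"ay":0,"az":0,"jaw":0.6},{"tx":-2,"ty":5.8,"tz":0,"ax":0,"ay":0,"az":0,"jaw":0.6},{"tx":-2,"ty":5.8,"tz":0,"ax":0,"ay":0,"az":0,"jaw":0.6},{"tx":-2,"ty":5.8,"tz":0,"ax":0,"ay":0,"az":0,"jaw":0.6},{"tx":0,"ty":0,"tz":0,"ax":0,"ay":0,"az":0,"jaw":0.6}]'
python3 - <<'E'
from h import *
st();shot("top","a4",(80,125,280,275))
find("top","ink_pad",9);find("top","stamp_mid",40);find("top","tweezers_a_mid",8);find("top","tape",18)
shot("scene","a5",(100,120,360,290),3)
find("scene","stamp_mid",40)
E
```

```text
t: 30.08
ee_pos: [516.8, -167.6, 155.8]
orientation: [3.13, -0.265, -0.001]
ft_force: [0.8, 1.5, -0.5]
width: 52.7
t 30.07 tcp [ 516.8 -167.6  155.8] x [ 0.986 -0.168 -0.001] y [-0.168 -0.986  0.   ] z [-0.001 -0.    -1.   ] w 52.7 F [ 0.8  1.5 -0.5] q [-0.34  0.4   1.86 -0.    0.89 -0.17]
top ink_pad 0.74 px [203. 156.] mean [646.1 103.2] rect [648.5 107.3] [69. 48.] dir deg 96.9
top stamp_mid 0.65 px [129. 189.] mean [526.5 355. ] rect [523.6 360.1] [242. 143.] dir deg 76.8
top tape 0.68 px [202. 155.] mean [649.1 102.9] rect [653.1 105.3] [69. 53.] dir deg 89.3
top tape 0.49 px [236. 145.] mean [674.2  -6.7] rect [674.7  -5.9] [72. 67.] dir deg 27.5
scene stamp_mid 0.41 px [250. 171.] mean [634.9  89.8] rect [641.   96.5] [84. 19.] dir deg 49.1
```

View pics/a4.png

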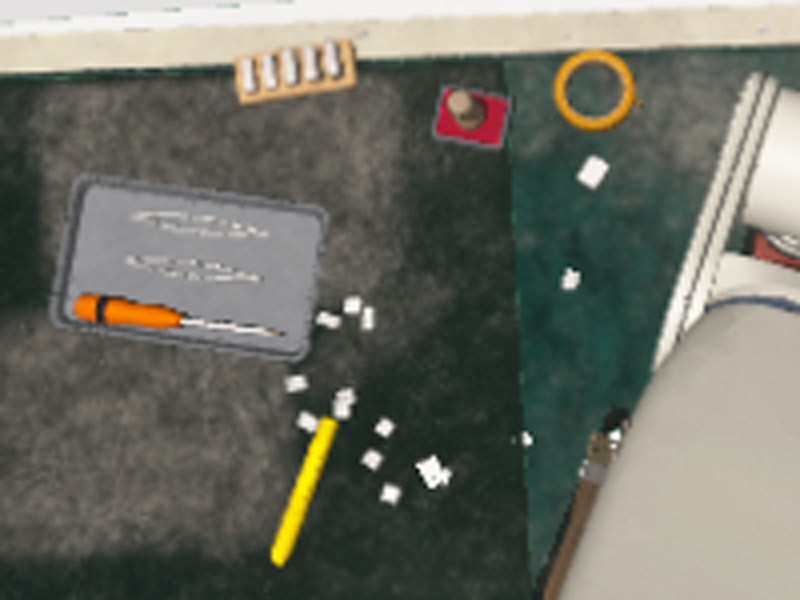

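View pics/a5.png

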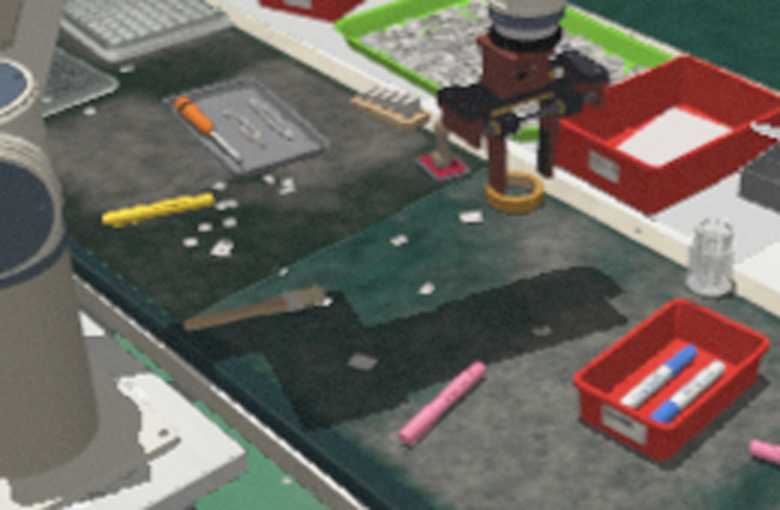

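The top crop shows the stamp standing on the pad, with its top at about (462,102) and its foot at about (469,116). The scene crop confirms it is upright, and the markers and tweezers are in place. I'll check the stamp's position in numbers.

```bash
python3 - <<'E'
from h import *
print("top",plane("top",cp([(462,101)]),72).round(1),"foot",plane("top",cp([(470,115)]),11).round(1))
im,d=viewer.get_image("top")
c=viewer.get_calibration("top");M=R.from_rotvec(np.ravel(c["rvec"])).as_matrix();t=np.ravel(c["tvec"])
K=np.array([[c["fx"],0,c["cx"]],[0,c["fy"],c["cy"]],[0,0,1]])
ys,xs=np.mgrid[0:384,0:512]
u=cv2.undistortPoints(np.stack([xs,ys],-1).reshape(-1,1,2).astype(float),K,np.array(c["distortion"])).reshape(384,512,2)
W=(np.dstack([u,np.ones((384,512))])*d[...,None]-t)@M
n=(abs(W[...,0]-655)<35)&(abs(W[...,1]-107)<35)
q=n&(W[...,2]>62);print(q.sum(),W[q].mean(0).round(1),W[q].min(0).round(0),W[q].max(0).round(0))
E
```

```text
top [[655.9 106.2  72. ]] foot [[655.9 108.2  11. ]]
39 [655.1 107.3  70.9] [645.  97.  62.] [666. 118.  77.]
```

Axis at (655,107), with the pad centre at (654.5,107). The stamp is upright and the arm is clear, so I'm handing in.

```bash
python3 -c "
from h import *
print(ctrl.close_job());st()"
```

```text
the job is handed in; nothing more can be done
None
the job is handed in; nothing more can be done
```

The job is handed in; it reported no verdict. It took about 30 s of the 136 s allowed.

- **Markers:** both lie side by side on the floor of the small red bin.
- **Tweezers:** both pairs lie side by side on the tray floor, clear of the screwdriver.
- **Stamp:** it stands upright on the ink pad. I measured its axis at about (655, 107) mm and the pad centre at about (654.5, 107) mm.

**Left alone:** the screwdriver looks the same in every picture, and the tape was found where it started, within about 1 mm. The arm was clear of everything at the end.

**Disagreements in the checks:**
- The scene camera read about 2–5 mm differently from the top camera, so I worked from the top one.
- In the last pictures the stamp network gave wrong hits (top view: the tray). I judged the stamp from depth and my own pixel readings instead.
- The first pair of tweezers was released about 4 mm above the tray floor. The pictures showed it lying flat afterwards.

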